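# Click the four-clip lid of the ice-cream tub shut for the freezer

## Robot

A 6-joint arm with a two-finger parallel gripper is mounted at the origin on the work surface; the furniture and walls round the work are solid. World frame = base frame: x ahead of the robot, y to its left, z up, the work surface at z = 0. Lengths are in m, angles in degrees, forces in N, time in s.
With the tool pointing down it reaches from about 0.325 to 0.85 m from the base axis. Payload 15.5 kg.
Tool frame: the origin (TCP) lies at the very end of the fingers, on their centre line; the grasp point (between the pads) lies arm.grip_depth behind it (arm.grip_depth is the distance from the TCP to the grasp point, in m); z points along the fingers, y is the direction in which the jaws open and shut (so a half turn about z gives the same grasp; the last joint's range is limited). The gripper opens to 91 mm and grips with 3 to 60 N. Pads are 32 mm wide; open, the fingers measure 118 mm over their backs; the gripper's body (76 mm by 178 mm) begins 60 mm behind the grasp point.
Start: joints at [58.642, 28.281, 77.091, -0, 74.628, -5.472], TCP at [0.273, 0.562, 0.214] pointing down, gripper open.
Joint ranges: [-166.48, 166.48], [-47.26, 123.95], [12.59, 153.08], [-70.14, 250.14], [6.76, 159.57], [-176.63, 176.63]. Speed limits (degrees/s): [108.29, 108.29, 147.25, 172.46, 172.46, 172.46].

## Interface

Orientations are given as a 3x3 rotation matrix whose columns are the frame's x, y, z axes.
In Python, from rig import arm gives the robot as it stands. Calls block until the motion is done:
- arm.move_to(position, orientation): joint-space move of the TCP to a pose.
- arm.move_l(position, orientation=None, feed=0.15): straight line of the TCP; orientation=None keeps the orientation; feed is the mean speed in m/s.
- arm.move_joints(angles): joint-space move.
- arm.grip(opening): finger opening in m; the grip force is fixed at half the most; returns when the fingers have stopped.
- arm.sleep(seconds).
- arm.solve_ik(position, orientation): joint angles nearest the present ones, or None.
- arm.snapshot(name): name is "side" or "top" or "wrist"; returns the picture (480x640x3 uint8, red, green, blue); there is no depth.
- arm.get_calibration(name): a dict with "intrinsics" (3x3 intrinsics, pixels), "cam_to_world" (4x4, takes a point from camera to world coordinates). Camera axes: x right, y down, z forward; pixel columns grow to the right and rows downward; lengths in m; the calibration is good to about 2 mm. A picture is of the moment at which its call begins: read the wrist's pose just before it. get_calibration takes no time and is no camera call; for the wrist camera it gives the pose at the moment of the call.
A pose or a line that the arm cannot do raises arm.Unreachable and nothing moves.
- arm.sign_off(): hands the job in, once; it reports no verdict.
Readings, each from a call of its own:
- arm.current_t(): time.
- arm.current_joint_positions(): joint angles.
- arm.current_dq(): joint speeds.
- arm.current_tau(): joint torques, N m.
- arm.current_ee_pos(): TCP position.
- arm.current_tool_rot(): TCP orientation.
- arm.current_force(): force on the tool from outside, world axes, zero at the start.
- arm.current_torque(): the same for the moment, N m.
- arm.current_width(): finger opening in m.
Only numpy, scipy, OpenCV 4.12 (cv2) and the standard library are available. Lean on these libraries where they do the work, as an engineer would, in place of code of your own. Each camera call takes 0.05 s, during which the arm holds its last target.

## Task

The ice-cream tub is going back into the freezer, and its lid is on but the four hinged rim sections still stand up. Press down each of the four with the fingertips until it clicks shut and stays level. Do not lift the tub, lean on it or shove it along the table, and leave the things around it where they are.

Things in the scene. Friction and masses are not known exactly. Their poses are not given: they have to be found in the camera images.
- tub: White ice-cream tub, loose, about 1.1 kg; over the lid 137 mm along its own x, 190 mm along its y, at the foot 98 x 150 mm. Origin: centre of the underside, z up. The white lid is already seated: clear window (77 x 131 mm, top at 96 mm), fixed round corners (top at 94 mm), and on each of its four sides a hinged white rim section whose hooked skirt snaps under a bead on the rim.
- clip_far (a joint): Hinge of the rim section on a long side, +x of the tub. 0 = standing up (24 degrees, edge 12 mm high); grows as it is pressed. The hook rides over the bead from 0.2 rad, snaps under it at about 0.36; clicked shut it rests level at about 0.40; stop at 0.42. Let go before the snap it stays part way up or springs back. Takes 7 to 10 N down at its press point; 15 N is plenty.
- clip_left (a joint): Hinge of the rim section on a short end, +y of the tub. 0 = standing up (24 degrees, edge 12 mm high); grows as it is pressed. The hook rides over the bead from 0.2 rad, snaps under it at about 0.36; clicked shut it rests level at about 0.40; stop at 0.42. Let go before the snap it stays part way up or springs back. Takes 7 to 10 N down at its press point; 15 N is plenty.
- clip_near (a joint): Hinge of the rim section on the opposite long side, -x of the tub. 0 = standing up (24 degrees, edge 12 mm high); grows as it is pressed. The hook rides over the bead from 0.2 rad, snaps under it at about 0.36; clicked shut it rests level at about 0.40; stop at 0.42. Let go before the snap it stays part way up or springs back. Takes 7 to 10 N down at its press point; 15 N is plenty.
- clip_right (a joint): Hinge of the rim section on the other short end, -y of the tub. 0 = standing up (24 degrees, edge 12 mm high); grows as it is pressed. The hook rides over the bead from 0.2 rad, snaps under it at about 0.36; clicked shut it rests level at about 0.40; stop at 0.42. Let go before the snap it stays part way up or springs back. Takes 7 to 10 N down at its press point; 15 N is plenty.
- press_far (a point): Press point of the section on a long side, +x of the tub: middle of its top, 20 mm out from its hinge, 10 mm in from its edge. The section is 106 x 30 mm, hinged at its inner edge, with a 16 mm skirt. Standing up, the point is 105 mm above the table; on the stop 97.5 mm, and 2 mm further out from the tub's middle. The opposite section's point lies straight across.
- press_left (a point): Press point of the section on a short end, +y of the tub: middle of its top, 20 mm out from its hinge, 10 mm in from its edge. The section is 40 x 30 mm, hinged at its inner edge, with a 16 mm skirt. Standing up, the point is 105 mm above the table; on the stop 97.5 mm, and 2 mm further out from the tub's middle. The opposite section's point lies straight across.
- press_near (a point): Press point of the section on the opposite long side, -x of the tub: middle of its top, 20 mm out from its hinge, 10 mm in from its edge. The section is 106 x 30 mm, hinged at its inner edge, with a 16 mm skirt. Standing up, the point is 105 mm above the table; on the stop 97.5 mm, and 2 mm further out from the tub's middle. The opposite section's point lies straight across.
- press_right (a point): Press point of the section on the other short end, -y of the tub: middle of its top, 20 mm out from its hinge, 10 mm in from its edge. The section is 40 x 30 mm, hinged at its inner edge, with a 16 mm skirt. Standing up, the point is 105 mm above the table; on the stop 97.5 mm, and 2 mm further out from the tub's middle. The opposite section's point lies straight across.
- scoop: Green ice-cream scoop lying in front of the tub, 209 x 54 x 40 mm; loose, to be left alone. Origin: centre of its underside.
- teaspoon_b: Steel teaspoon lying by the tub's end, 132 x 28 x 11 mm; loose, to be left alone. Origin: centre of its underside.
- foam_bowl: White foam bowl, 127 mm across, 43 mm high; loose, to be left alone. Origin: centre of its underside.
- jam_jar: Jam jar, 60 mm across, 85 mm high; loose, to be left alone. Origin: centre of its underside.
- shot_glass: Small clear glass, 46 mm across, 57 mm high; loose, to be left alone. Origin: centre of its underside.

How it is judged (in metres and radians):
At the end, for the whole second after the job is handed in: All four rim sections are clicked shut (each hinge past 0.37 rad, so that its hook is under the bead), and the tub stands flat and at rest on the table within 35 mm of where it started (value of joint each of clip_far, clip_left, clip_near, clip_right above 0.37 rad and height (world z) of tub below 0.006 m and angle between tub's own z axis and vertical below 0.05 rad and distance of tub from where it was at the start of the episode below 0.035 m and linear speed of tub below 0.01 m/s); the robot touches nothing.
It fails at once if the tub is lifted or tipped (height (world z) of tub above 0.015 m or angle between tub's own z axis and vertical above 0.15 rad).
It fails at once if the tub is shoved more than 5 cm along the table (distance of tub from where it was at the start of the episode above 0.05 m).
It fails at once if the tub is leaned on with more than 60 N (contact force between any of the arm, the fingers and tub above 60 N).
It fails at once if a thing standing around is moved by more than 3 cm (distance of any of scoop, teaspoon_b, foam_bowl, jam_jar, shot_glass from where it was at the start of the episode above 0.03 m).
It also fails if it takes over 58 s, if anything falls off the work surface, if the arm or the gripper's body presses on something with over 40 N, if the wrist force passes 120 N, or if a joint passes its speed limit or range.

## Working session

There is one attempt and no reset: what is moved stays moved. The work goes in short steps, each a Python script; the robot and the scene stay as the last script left them, time stands still between calls to the robot, and variables do not carry over. Pictures are saved under pics/ and viewed, and the job is handed in when it is done.

```bash
mkdir -p pics; ls
python3 - <<'E'
from rig import arm
import cv2
for n in("top","side","wrist"):
    c=arm.get_calibration(n); print(n,c["intrinsics"].round(1).tolist(),c["cam_to_world"].round(4).tolist())
    cv2.imwrite(f"pics/{n}0.png",arm.snapshot(n)[:,:,::-1])
print(arm.current_t(),arm.grip_depth,arm.current_tool_rot().round(3) if hasattr(arm.current_tool_rot(),'round') else arm.current_tool_rot(),arm.current_width())
E
```

```text
pics
top [[512.7, 0.0, 326.0], [0.0, 512.7, 249.5], [0.0, 0.0, 1.0]] [[-0.0169, -0.9958, 0.0899, 0.3451], [-0.9998, 0.0173, 0.0034, -0.1148], [-0.005, -0.0898, -0.9959, 1.5278], [0.0, 0.0, 0.0, 1.0]]
side [[612.7, 0.0, 319.9], [0.0, 612.7, 237.1], [0.0, 0.0, 1.0]] [[0.8723, -0.1792, 0.4549, -0.289], [-0.4889, -0.3096, 0.8156, -1.4883], [-0.0053, -0.9338, -0.3577, 0.6992], [0.0, 0.0, 0.0, 1.0]]
wrist [[350.7, 0.0, 318.6], [0.0, 350.7, 236.8], [0.0, 0.0, 1.0]] [[0.4366, 0.8653, 0.2463, 0.202], [0.8996, -0.4197, -0.1203, 0.5968], [-0.0008, 0.2741, -0.9617, 0.3831], [0.0, 0.0, 0.0, 1.0]]
0.15 0.0188 [[-0.9    0.437 -0.   ]
 [ 0.437  0.9   -0.001]
 [ 0.    -0.001 -1.   ]] 0.09148408997805338
```

View pics/top0.png

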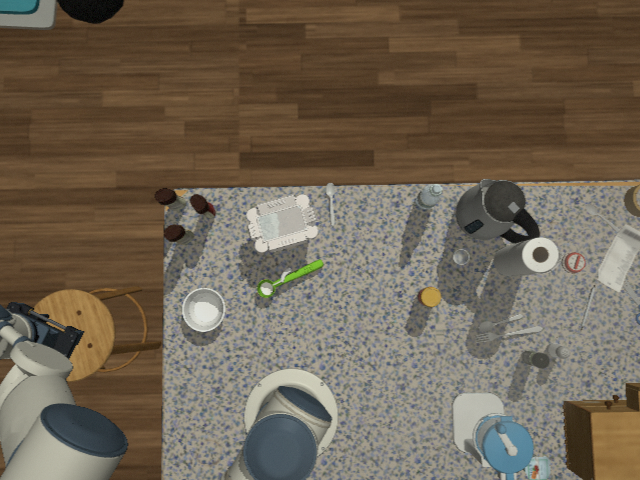

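View pics/side0.png

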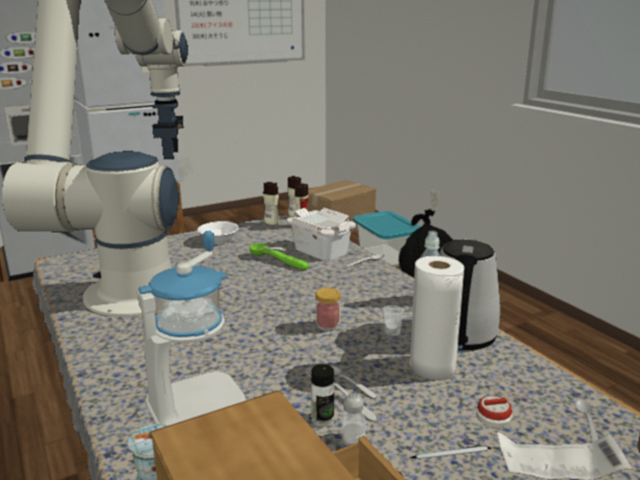

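View pics/wrist0.png

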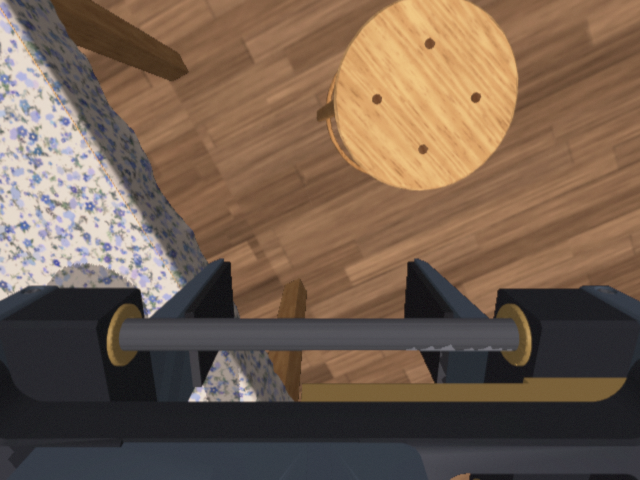

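The top view shows the tub at about (283,222), its long axis nearly along the image columns. The scoop lies in front at (290,278), the teaspoon at (332,205), and bottles stand to the left at (165–205,195–235). I'll enlarge this and measure roughly.

```bash
cat > h.py <<'E'
import numpy as np, cv2
def px2w(c,u,v,z):
    K=np.array(c["intrinsics"]);T=np.array(c["cam_to_world"])
    d=T[:3,:3]@np.linalg.solve(K,[u,v,1]); o=T[:3,3]
    return o+d*(z-o[2])/d[2]
def w2px(c,p):
    K=np.array(c["intrinsics"]);T=np.array(c["cam_to_world"])
    q=K@(T[:3,:3].T@(np.array(p)-T[:3,3])); return q[:2]/q[2]
E
python3 - <<'E'
from rig import arm
from h import *
c=arm.get_calibration("top")
print(px2w(c,283,222,.096).round(3),px2w(c,205,310,.04).round(3),px2w(c,430,297,.08).round(3))
for p in [(265,288),(322,264),(332,185),(333,223)]: print(px2w(c,*p,.01).round(3))
for p in [(205,205),(176,233)]: print(px2w(c,*p,.12).round(3))
im=cv2.imread("pics/top0.png")[165:315,150:350]
cv2.imwrite("pics/top0c.png",cv2.resize(im,None,fx=4,fy=4,interpolation=cv2.INTER_CUBIC))
im=cv2.imread("pics/side0.png")[170:290,230:390]
cv2.imwrite("pics/side0c.png",cv2.resize(im,None,fx=5,fy=5,interpolation=cv2.INTER_CUBIC))
# where's the wrist cam relative tool
T=np.array(arm.get_calibration("wrist")["cam_to_world"]);R=np.array(arm.current_tool_rot());p=np.array(arm.current_ee_pos())
print((R.T@(T[:3,3]-p)).round(4),(R.T@T[:3,:3]).round(3))
E
```

```text
[0.554 0.01  0.096] [0.31  0.242 0.04 ] [ 0.337 -0.4    0.08 ]
[0.371 0.073 0.01 ]
[ 0.439 -0.097  0.01 ]
[ 0.676 -0.131  0.01 ]
[ 0.561 -0.132  0.01 ]
[0.602 0.225 0.12 ]
[0.525 0.305 0.12 ]
[ 0.0788  0.0002 -0.1696] [[-0.    -0.962 -0.274]
 [ 1.    -0.     0.   ]
 [-0.    -0.274  0.962]]
```

View pics/top0c.png

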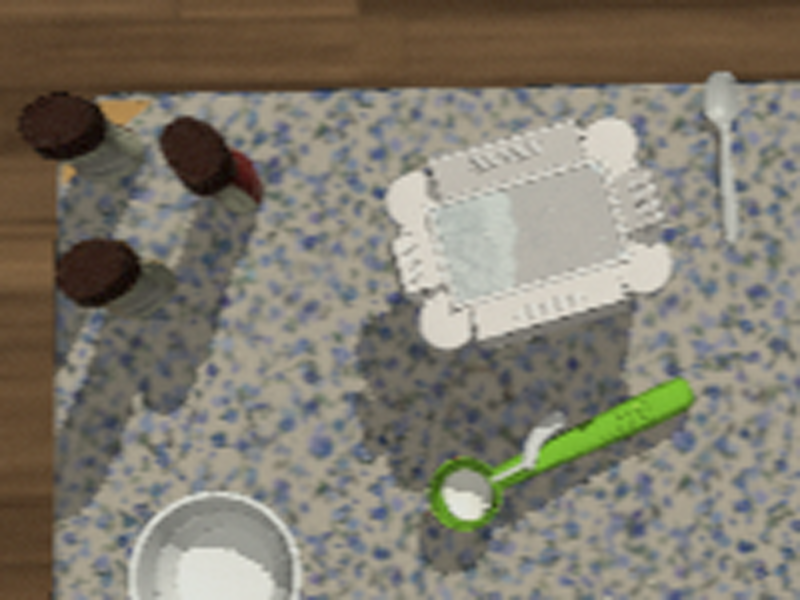

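View pics/side0c.png

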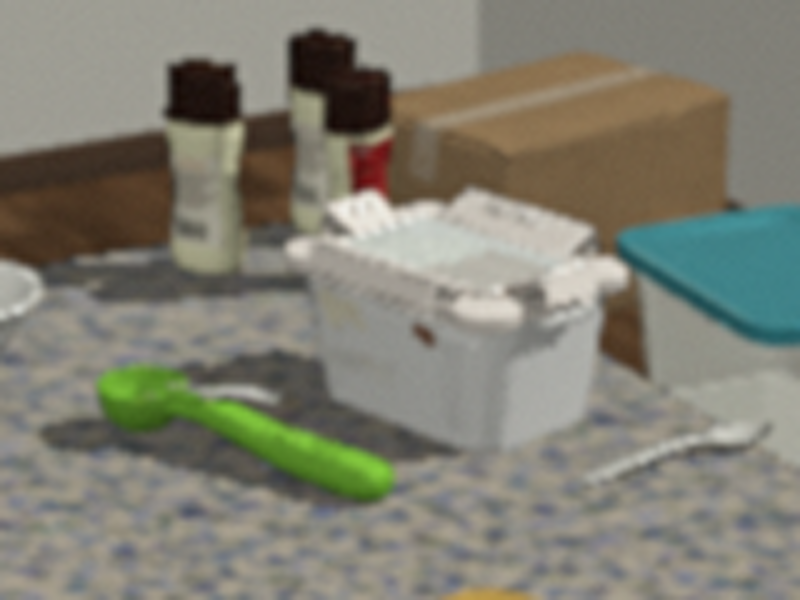

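```bash
cat >> h.py <<'E'
def Rdown(yaw):  # tool x at yaw deg, z down
    a=np.radians(yaw);x=np.array([np.cos(a),np.sin(a),0]);z=np.array([0,0,-1.]);return np.stack([x,np.cross(z,x),z],1)
E
python3 - <<'E'
from rig import arm
from h import *
for y in range(-180,180,30):
  s=[arm.solve_ik(p,Rdown(y)) for p in ([.47,0,.25],[.5,0,.11],[.62,.02,.1])]
  print(y,[None if q is None else np.round(q).tolist() for q in s])
E
```

```text
-180 [[-7.0, 14.0, 95.0, -0.0, 71.0, -97.0], [-7.0, 26.0, 101.0, -0.0, 52.0, -97.0], [-4.0, 35.0, 85.0, -0.0, 60.0, -94.0]]
-150 [[-7.0, 14.0, 95.0, -0.0, 71.0, -127.0], [-7.0, 26.0, 101.0, -0.0, 52.0, -127.0], [-4.0, 35.0, 85.0, -0.0, 60.0, -124.0]]
-120 [[-7.0, 14.0, 95.0, -0.0, 71.0, -157.0], [-7.0, 26.0, 101.0, -0.0, 52.0, -157.0], [-4.0, 35.0, 85.0, -0.0, 60.0, -154.0]]
-90 [[-7.0, 14.0, 95.0, -0.0, 71.0, 173.0], [-7.0, 26.0, 101.0, -0.0, 52.0, 173.0], [-4.0, 35.0, 85.0, -0.0, 60.0, 176.0]]
-60 [[-7.0, 14.0, 95.0, -0.0, 71.0, 143.0], [-7.0, 26.0, 101.0, -0.0, 52.0, 143.0], [-4.0, 35.0, 85.0, -0.0, 60.0, 146.0]]
-30 [[-7.0, 14.0, 95.0, -0.0, 71.0, 113.0], [-7.0, 26.0, 101.0, -0.0, 52.0, 113.0], [-4.0, 35.0, 85.0, -0.0, 60.0, 116.0]]
0 [[-7.0, 14.0, 95.0, -0.0, 71.0, 83.0], [-7.0, 26.0, 101.0, -0.0, 52.0, 83.0], [-4.0, 35.0, 85.0, -0.0, 60.0, 86.0]]
30 [[-7.0, 14.0, 95.0, -0.0, 71.0, 53.0], [-7.0, 26.0, 101.0, -0.0, 52.0, 53.0], [-4.0, 35.0, 85.0, -0.0, 60.0, 56.0]]
60 [[-7.0, 14.0, 95.0, -0.0, 71.0, 23.0], [-7.0, 26.0, 101.0, -0.0, 52.0, 23.0], [-4.0, 35.0, 85.0, -0.0, 60.0, 26.0]]
90 [[-7.0, 14.0, 95.0, -0.0, 71.0, -7.0], [-7.0, 26.0, 101.0, -0.0, 52.0, -7.0], [-4.0, 35.0, 85.0, -0.0, 60.0, -4.0]]
120 [[-7.0, 14.0, 95.0, -0.0, 71.0, -37.0], [-7.0, 26.0, 101.0, -0.0, 52.0, -37.0], [-4.0, 35.0, 85.0, -0.0, 60.0, -34.0]]
150 [[-7.0, 14.0, 95.0, -0.0, 71.0, -67.0], [-7.0, 26.0, 101.0, -0.0, 52.0, -67.0], [-4.0, 35.0, 85.0, -0.0, 60.0, -64.0]]
```

Run:
```python
from rig import arm
from h import *
R=Rdown(14); p=np.array([.554,.01,.27])-0.075*R[:,0]; p[2]=.27
arm.move_to(p,R); arm.grip(0.0)
print(arm.current_ee_pos(),arm.current_width(),arm.current_t(),arm.current_force())
c=arm.get_calibration("wrist"); import pickle; pickle.dump(c,open("c1.pkl","wb"))
im=arm.snapshot("wrist")[:,:,::-1]; cv2.imwrite("pics/w1.png",im)
```

```text
[ 0.48120868 -0.00815031  0.26999318] 0.0005347293428671202 3.7 [-0.15187389  0.21943857 -0.3631901 ]
```

View pics/w1.png

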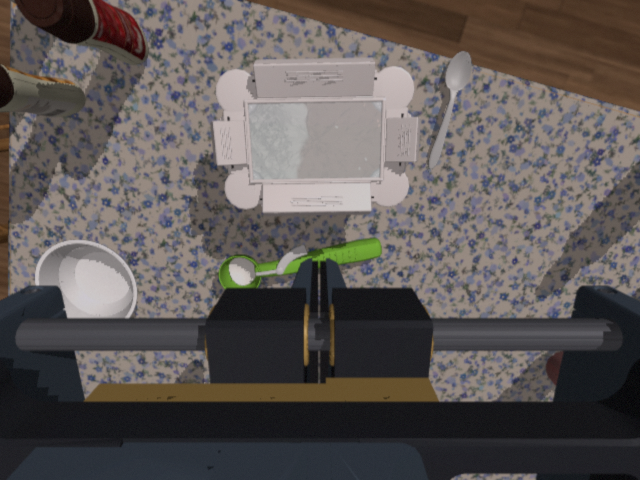

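Lid is fully in view: window about (246..384, 99..184). I'll enlarge it to read the corners.

Run:
```python
from h import *
im=cv2.imread("pics/w1.png")[45:225,200:430]
cv2.imwrite("pics/w1c.png",cv2.resize(im,None,fx=3.3,fy=3.3,interpolation=cv2.INTER_CUBIC))
```

```text
(no output)
```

View pics/w1c.png

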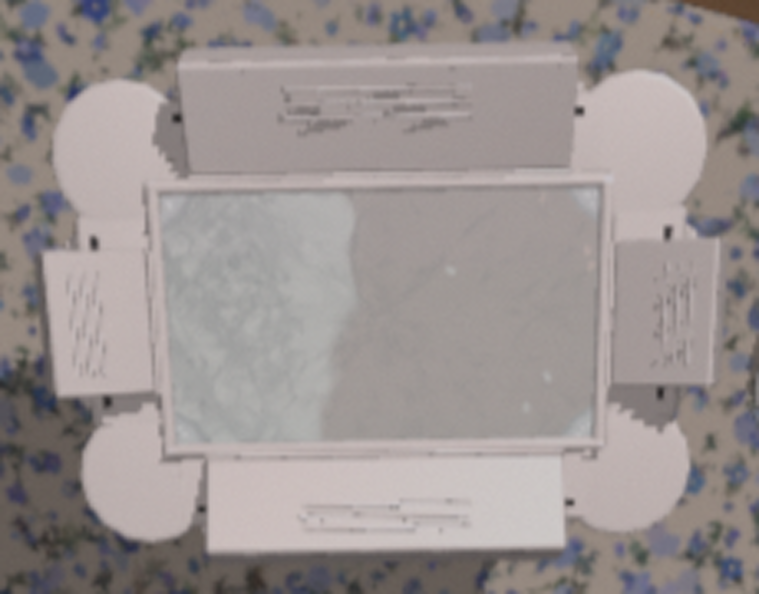

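Window frame outer corners in the crop: (148,186), (612,178), (604,450), (167,456). Inner corners: (160,195), (602,188), (594,440), (176,445).

Run:
```python
from h import *
import pickle
c=pickle.load(open("c1.pkl","rb"))
for C in ([(148,186),(612,178),(604,450),(167,456)],[(160,195),(602,188),(594,440),(176,445)]):
    P=np.array([px2w(c,200+(u+.5)/3.3-.5,45+(v+.5)/3.3-.5,.096) for u,v in C])
    TL,TR,BR,BL=P
    f=lambda a:np.linalg.norm(a).round(4)
    yd=(TL-TR)+(BL-BR); xd=(TL-BL)+(TR-BR)
    print(P.mean(0).round(4),f(TL-TR),f(BL-BR),f(TL-BL),f(TR-BR),np.degrees(np.arctan2(-yd[0],yd[1])),np.degrees(np.arctan2(xd[1],xd[0])))
    cen=P.mean(0); a=np.arctan2(-yd[0],yd[1]); X=np.array([np.cos(a),np.sin(a),0]);Y=np.array([-X[1],X[0],0])
    for p in (cen+.0585*X,cen-.0585*X,cen+.0855*Y,cen-.0855*Y):
        p[2]=.105; q=(w2px(c,p)-[200,45])*3.3; print(p.round(3),q.round())
```

```text
[0.5502 0.0131 0.096 ] 0.129 0.1292 0.0748 0.0751 14.851168897019345 15.078290420096753
[0.607 0.028 0.105] [377.  93.]
[ 0.494 -0.002  0.105] [385. 528.]
[0.528 0.096 0.105] [ 75. 326.]
[ 0.572 -0.07   0.105] [688. 316.]
[0.5505 0.0131 0.096 ] 0.1231 0.1232 0.0692 0.0696 14.763223174128964 14.823704863389153
[0.607 0.028 0.105] [378.  91.]
[ 0.494 -0.002  0.105] [385. 527.]
[0.529 0.096 0.105] [ 76. 324.]
[ 0.572 -0.07   0.105] [688. 316.]
```

Centre (0.550, 0.013), yaw 14.9°. The window measures 129×75 mm against 131×77 given, and the predicted press points land on the sections. Now pressing the near one in force-guarded steps.

```bash
cat >> h.py <<'E'
A=np.radians(14.9);X=np.array([np.cos(A),np.sin(A),0]);Y=np.array([-X[1],X[0],0]);C=np.array([.5503,.0131,0])
PP={"far":C+.0595*X,"near":C-.0595*X,"left":C+.0865*Y,"right":C-.0865*Y}
def press(arm,n,zmin=.0970,fmax=20):
    R=Rdown(14.9);g=PP[n]; at=lambda z:np.array([g[0],g[1],z])
    p=np.array(arm.current_ee_pos())
    if p[2]<.135: arm.move_l([p[0],p[1],.14],feed=.15)
    arm.move_to(at(.14),R); arm.move_l(at(.112),feed=.08)
    f0=np.array(arm.current_force()); z=.112; log=[]
    while z>zmin+1e-6:
        z-=.001 if z>.0985 else .0005
        arm.move_l(at(z),feed=.02)
        f=np.array(arm.current_force())-f0; log.append((round(z*1e3,1),round(float(arm.current_ee_pos()[2])*1e3,1),*f.round(1).tolist()))
        if f[2]>fmax: break
    arm.move_l(at(.14),feed=.1)
    print(n,arm.current_t()); [print(l) for l in log]
E
python3 - <<'E'
from rig import arm
from h import *
press(arm,"near")
E
```

```text
near 9.4167
(111.0, 111.4, -0.5, 0.8, 0.8)
(110.0, 110.0, -0.4, 0.8, 0.5)
(109.0, 108.9, 0.6, 1.1, 1.4)
(108.0, 108.0, 0.1, -0.3, 1.7)
(107.0, 106.9, -0.2, 0.3, 1.5)
(106.0, 105.9, -0.3, 0.8, 1.1)
(105.0, 104.9, -1.5, 0.2, 0.8)
(104.0, 104.0, -0.9, -0.4, 2.0)
(103.0, 103.0, -1.8, -1.0, 4.0)
(102.0, 102.0, -3.2, -0.6, 6.9)
(101.0, 101.0, -3.0, -1.0, 4.4)
(100.0, 99.9, -2.0, 0.5, 4.0)
(99.0, 98.9, -0.1, 1.3, 0.9)
(98.0, 97.9, 0.0, -0.3, 0.2)
(97.5, 97.5, -0.0, 0.5, 2.3)
(97.0, 97.2, -1.1, 0.4, 7.3)
```

Clear force peak of about 7 N, then a drop (the snap), then a firm stop. Next the other three.

Run:
```python
from rig import arm
from h import *
for n in("right","far","left"): press(arm,n)
R=Rdown(14); p=np.array([.554,.01,.27])-0.075*R[:,0]; p[2]=.27
arm.move_to(p,R)
import pickle; pickle.dump(arm.get_calibration("wrist"),open("c2.pkl","wb"))
im=arm.snapshot("wrist")[:,:,::-1]; cv2.imwrite("pics/w2.png",im)
cv2.imwrite("pics/w2c.png",cv2.resize(im[45:225,200:430],None,fx=3.3,fy=3.3,interpolation=cv2.INTER_CUBIC))
s=arm.snapshot("side")[:,:,::-1]
cv2.imwrite("pics/side2c.png",cv2.resize(s[170:290,230:390],None,fx=5,fy=5,interpolation=cv2.INTER_CUBIC))
print(arm.current_t())
```

```text
right 15.0
(111.0, 111.3, -0.1, 0.8, -0.8)
(110.0, 110.0, 0.4, 0.3, -1.4)
(109.0, 109.0, 0.7, -0.3, -1.2)
(108.0, 108.0, -0.1, 0.5, -1.3)
(107.0, 106.9, 1.7, 0.3, -0.1)
(106.0, 105.9, -0.6, 0.4, 0.1)
(105.0, 105.0, 0.1, -0.3, 0.4)
(104.0, 103.9, -0.9, -0.5, 1.2)
(103.0, 103.1, -0.0, -1.1, 3.2)
(102.0, 102.2, -0.3, -1.9, 3.6)
(101.0, 101.1, 0.3, -2.1, 3.1)
(100.0, 100.0, 0.8, -2.5, 1.6)
(99.0, 98.8, 1.1, -1.4, 0.3)
(98.0, 97.9, 0.3, 0.5, 1.1)
(97.5, 97.6, -0.6, 0.9, 3.6)
(97.0, 97.3, -2.6, -0.2, 7.8)
far 20.5833
(111.0, 111.3, 0.1, -0.4, -0.3)
(110.0, 110.0, -0.2, -0.5, 0.0)
(109.0, 109.0, 0.9, 0.2, 0.9)
(108.0, 108.0, 1.0, -1.3, 0.8)
(107.0, 106.9, 0.6, -1.2, 1.1)
(106.0, 105.9, 1.3, -1.0, 1.1)
(105.0, 104.9, 0.5, -0.1, 1.1)
(104.0, 104.1, 1.6, -0.5, 3.2)
(103.0, 103.2, 2.3, -0.0, 4.7)
(102.0, 102.4, 3.5, 0.1, 5.3)
(101.0, 101.4, 3.9, 0.8, 5.1)
(100.0, 100.3, 4.2, 1.0, 4.2)
(99.0, 98.6, 0.8, -2.1, 0.7)
(98.0, 97.8, -0.7, 0.2, 3.6)
(97.5, 97.7, -3.3, -1.3, 9.3)
(97.0, 97.7, -4.4, -0.3, 15.6)
left 26.1667
(111.0, 111.3, 0.4, 1.0, 0.4)
(110.0, 110.1, 0.6, 1.4, 0.6)
(109.0, 109.0, 0.8, 1.5, 0.7)
(108.0, 108.0, 1.6, 2.3, 1.1)
(107.0, 106.9, 0.2, 1.6, 0.1)
(106.0, 105.9, 1.6, 1.9, 0.6)
(105.0, 105.0, 2.1, 1.7, 2.0)
(104.0, 104.0, 1.3, 2.5, 1.6)
(103.0, 103.1, 0.4, 3.4, 5.0)
(102.0, 102.1, 1.1, 3.7, 5.7)
(101.0, 101.0, 1.2, 3.6, 4.0)
(100.0, 99.9, 1.0, 2.9, 2.4)
(99.0, 98.8, 1.1, 1.8, 1.1)
(98.0, 97.9, 0.1, 1.6, 2.0)
(97.5, 97.5, -0.3, 1.4, 4.0)
(97.0, 97.3, -2.7, 0.8, 10.9)
26.9917
```

View pics/w2c.png

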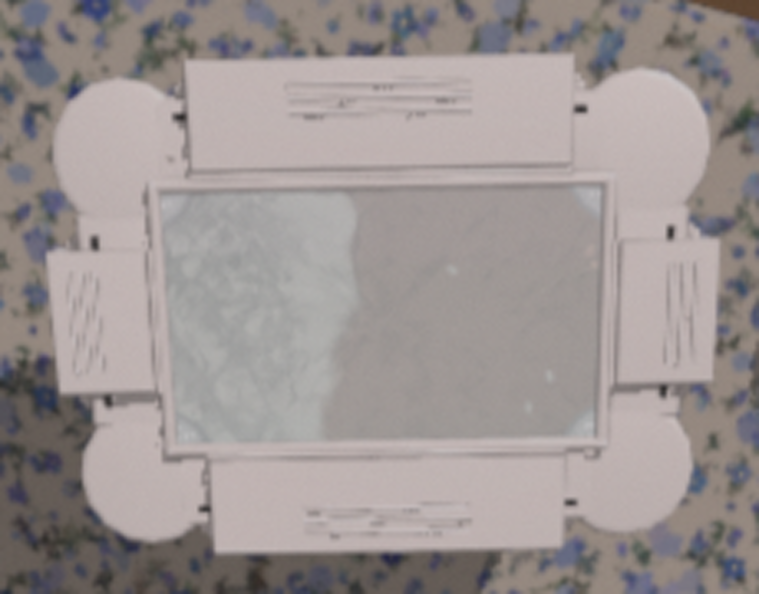

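View pics/side2c.png

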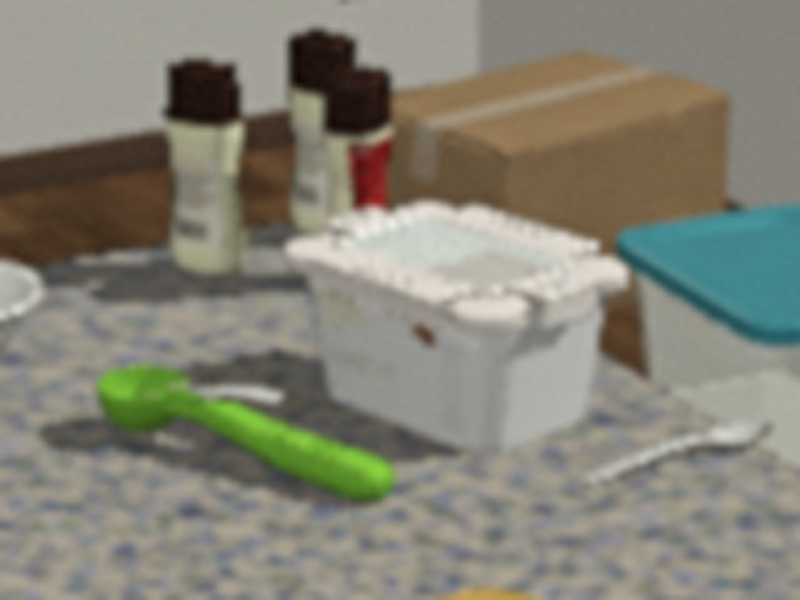

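All four sections now have the same shade and lie level in both views. The tub's window corners have moved by no more than about a pixel, and the scoop, spoon and bottles have not moved. The gripper is clear, so I'm handing in.

Run:
```python
from rig import arm
arm.grip(0.03); arm.sleep(0.3); print(arm.current_t(),arm.current_force()); print(arm.sign_off())
```

```text
27.9167 [0.10125103 0.15970448 1.0619426 ]
the job is handed in; nothing more can be done
None
```

All four rim sections are clicked shut, and I handed the job in at about 28 s of the 58 s allowed. I pressed them one at a time with closed fingertips, in the order near, right, far, left.

- **Clicks:** Each press showed the force rise to about 4–7 N, drop off at the snap at roughly 99 mm height, then meet the firm stop near 97.5 mm. The measured peaks were a little under the stated 7–10 N, probably because the fingertips touched nearer the outer edge.
- **Largest force:** 15.6 N, reached at the stop on the far section.
- **Final pictures:** The wrist and side views show all four sections level. The tub moved by no more than about a pixel (under 1 mm). The scoop, teaspoon and bottles look unmoved. I did not check the jam jar or shot glass again afterwards, but the arm never went near them.
- **Robot:** It ended clear of everything, with the fingertips about 17 cm above the lid.

No check failed or disagreed, but I could not read the hinge angles directly, so the clicks are judged from the forces and pictures.

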